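# Tighten a compressor head bolt with a reversible ratchet

### The job

The ratchet standing on the compressor's cylinder-head bolt is still set to undo: flip the small reversing lever on its head right over to the tightening side, then swing the handle back and forth to screw the bolt down clockwise until it is tight. Tight means a steady pull of about 14 N across the grip; do not go well over 20, or the gasket is crushed. Leave the ratchet on the bolt with its lever set to tighten, let go of it, and leave the other things on the bench where they are.

Things in the scene. Friction and masses are not known exactly. Their poses are not given: they have to be found in the camera images.
- pump: bare two-cylinder V compressor pump, fixed; dark cast crankcase on a foot 190 x 200 mm; origin under its centre on the bench, x along the crankshaft, z up; 0.40 m tall. Two finned cylinders lean 35 degrees out, to its -y and +y, each with a 140 mm square aluminium head. The job is on the -y head, whose bolts point OUT along (0, -0.574, 0.819) in the pump's axes; UPHILL on it is (0, 0.819, 0.574)
- filter_end (a point): centre of the outer end of the black intake filter on that head, pump's axes: a fixed canister 72 mm in diameter, axis along OUT, reaching 94 mm back from here. It stands 72 mm clear uphill of the ratchet's mid line, beside the lever, and hangs over the lever: a gripper coming straight down on the lever meets it, one tilted to come in along the bolt's axis passes beside it
- ratchet_head (a point): point on the bolt axis, on the flat top of the ratchet's round head (46 mm diameter, 22 mm thick). The head sits on a 25 mm socket on the bolt. z is OUT; x points away from the handle, which runs along -x; y is square to the handle, pointing uphill when the handle is in the middle. These axes turn with the handle
- ratchet_grip (a point): middle of the ratchet's round steel grip, on the handle's centre line, 185 mm from the bolt axis and 11 mm lower than the head's flat top; axes as ratchet_head. The grip is 25 to 27 mm thick and runs from 122 to 228 mm from the bolt axis; from there to the head runs a 15 mm round shank. Nothing else is within 70 mm of its middle part, inside the whole swing
- ratchet (a joint): handle angle about the bolt axis, rad; 0: along the pump's -x; grows clockwise seen from outside (handle's end uphill), which tightens. Hard stops at -0.50 (shank meets a brass relief valve) and 0.36 (meets a copper pipe). Stays where left; needs 0.3 N m for friction, plus up to 0.2 N m uphill for its 0.35 kg. Teeth 0.21 rad apart: up to that much of a driving stroke is lost before it bites
- pawl_lever (a joint): angle of the small dark reversing lever, rad, about a pin parallel to the bolt axis, 36 mm from it on the handle's side; 0: along the handle. +0.45 (tail uphill): the handle drives the bolt clockwise, tightening, and slips the other way; -0.45 (tail downhill): it undoes. These are its stops; it starts near -0.45 and stays where it is put (2 to 3 N pushed at the tail)
- lever_tip (a point): middle of the lever's upright tail, 23.5 mm from its pin, 7 mm above the head's flat top; x from tail to pin, z OUT, turns with the lever. The tail is 10 mm wide and stands 1 to 12 mm above the flat top. Below the lever, up to 47 mm from the bolt axis, is a neck 32 mm wide, its top 1 mm under the flat top; then the 15 mm shank
- bolt_run (a joint): turn of the bolt, with its socket, as it runs down, rad, growing clockwise; 0: its head meets the washer and this stops. Starts 1.0 to 1.6 short of 0; takes 0.35 N m (with the handle's own friction and weight, 1 to 5 N across the grip)
- bolt_bite (a joint): further clockwise turn of the bolt once its head is down, rad, squeezing the gasket: 0 until then; takes 0.5 N m plus 25 N m per rad, so tight is 0.05 to 0.10. Springs back to some 0.01 to 0.03 when the handle is let go, as it should. Pinched fingers also twist the handle, so the force felt across the grip can be up to a third less than torque over 185 mm
- parts_bowl: bystander: loose steel bowl, 136 mm across the rim, 28 mm high, with spare bolts in it; origin under its centre
- deep_socket: bystander: loose upright deep socket, 28 mm diameter, 63 mm high; origin under its centre
- wide_socket: bystander: loose upright socket, 34 mm diameter, 40 mm high; origin under its centre
- spanner: bystander: loose combination spanner lying flat along its own x, 200 mm long, 38 mm wide at the jaw, 8 mm thick; origin under its middle
- screwdriver: bystander: loose screwdriver lying along its own x, 220 mm long, handle 26 mm thick; origin under its middle
- valve_plate: bystander: loose flat steel plate 128 x 128 x 8 mm (up to 11 mm at its rivets); origin under its centre
- tape_roll: bystander: loose roll of tape lying flat, 100 mm diameter, 24 mm high; origin under its centre

How it is judged:
On the way, in this order (a step that is already met when the one before it is completed fails the run):
1. the reversing lever is flipped to the tightening side (value of joint pawl_lever above 0.25 rad), for 0.2 s.
2. the bolt is run down and pulled tight on its gasket (value of joint bolt_bite above 0.03 rad), for 0.2 s.
At the end, for the whole second after the job is handed in: the bolt was pulled at least 0.03 rad into its gasket (some 9 N across the grip) and is still down at the end (bolt_run above -0.03 rad, bolt_bite between -0.01 and 0.18 rad: it springs back a little), the lever is on the tightening side (above 0.25 rad) and the handle is at rest (value of joint bolt_run above -0.03 rad and value of joint bolt_bite between -0.01 and 0.18 rad and value of joint pawl_lever above 0.25 rad and velocity of joint ratchet between -0.05 and 0.05 rad/s); the robot touches nothing.
It fails at once if the bolt is overtightened, more than 0.18 rad into its gasket (well over 20 N across the grip) (value of joint bolt_bite above 0.18 rad).
It fails at once if a bystander is shifted by more than 30 mm (distance of any of parts_bowl, deep_socket, wide_socket, spanner, screwdriver, valve_plate, tape_roll from where it was at the start of the episode above 0.03 m).
It also fails if it takes over 70 s, if anything falls off the work surface, if the arm or the gripper's body presses on something with over 40 N, if the wrist force passes 120 N, or if a joint passes its speed limit or range.

### The arm

A 6-joint arm with a two-finger parallel gripper is mounted at the origin on the work surface. World frame = base frame: x ahead of the robot, y to its left, z up, the work surface at z = 0. Lengths are in m, angles in rad, forces in N, time in s.
With the tool pointing down it reaches from about 0.3 to 0.85 m from the base axis. Payload 4.2 kg.
Tool frame: the origin (TCP) lies at the very end of the fingers, on their centre line; the grasp point (between the pads) lies 19 mm behind it (manip.hold_point_z is the z of the grasp point in the tool frame, in m); z points along the fingers, y is the line along which they close (so a half turn about z gives the same grasp; the last joint's range is limited). The gripper opens to 91 mm and grips with 3 to 60 N. Pads are 32 mm wide; open, the fingers measure 118 mm over their backs; the gripper's body (76 mm by 178 mm) begins 60 mm behind the grasp point.
Start: joints at [-1.199, 0.32, 1.565, -0, 1.257, -0.02], TCP at [0.22, -0.531, 0.214] pointing down, gripper open.
Joint ranges: [-3.11, 3.11], [-0.84, 2.01], [0.21, 2.61], [-1.34, 4.49], [0.05, 2.63], [-2.56, 2.56]. Speed limits (rad/s): [2.57, 2.57, 3.14, 3.14, 3.14, 3.14].

### API

Orientations are given as a unit quaternion [x, y, z, w].
In Python, from cell import manip gives the robot as it stands. The module is installed in compiled form; this text tells all that it offers.
- The arm moves only by the tool jog_arm, never from a script. Its argument "increments" is a list of rows, each an object with "translation": the shift along the world's x, y, z in cm, a list of three; "twist": the turn about the world's z in degrees; "gripper": the opening, from 0 (shut) to 1 (fully open). In form: [{"translation": [x, y, z], "twist": twist, "gripper": gripper}, ...]. A call has 1 to 8 rows; each row shifts and turns the commanded pose from where the row before left it; what a row does not reach is not made up. A row lasts 1/12 s, in which the tool goes at most 41.7 mm and 7.16 degrees, less where a joint would pass 70% of its speed; a pose out of reach is approached as far as the arm can. A call is refused whole if a number of a shift passes 4.17 or a number of a turn 7.16, either way. A call with a gripper value outside its range is refused whole. The fingers move at their own pace and stop on an object; "newtons" is the grip in N (left out, the last holds). Time passes only in rows, so rows that do not move let the fingers close. It gives the time, the measured TCP pose, the force, the opening and the grip force at its end, in the units of the state.
- manip.observe(): the state, without advancing time (a new reading comes with each control period).
- manip.camera(name): name is "side" or "top" or "wrist"; returns a dict with "image" (384x512x3 uint8, red, green, blue), "intrinsics" (3x3 intrinsics, pixels), "camera_from_world" (4x4, takes a point from world to camera coordinates). Camera axes: x right, y down, z forward; pixel columns grow to the right and rows downward; lengths in m; the calibration is good to about 2 mm. The wrist camera is an equidistant fisheye: a pixel r from the principal point sees the ray r / f radians off the axis. A picture is of the moment at which its call begins. There is no depth.
- manip.finish_job(): hands the job in; it is judged then, once.
The state is a dict: "t": time; "joint_pos": joint angles; "joint_vel": joint speeds; "effort": joint torques, N m; "position": TCP position; "tcp_rot": TCP orientation; "contact_force": force on the tool from outside, world axes, zero at the start; "ft_torque": the same for the moment, N m; "opening": opening from 0.0 (shut) to 1.0 (fully open); "grasp_force": force on a finger pad.
Only numpy, scipy, OpenCV 4.12 (cv2) and the standard library are available. Lean on these libraries where they do the work, as an engineer would, in place of code of your own. Each camera call takes 0.05 s, during which the arm holds its last target. There are 200 camera calls.

## Working session

There is one attempt and no reset: what is moved stays moved. The work goes in short steps, Python scripts to look and compute and a tool call to move; the robot and the scene stay as the last step left them, time stands still between calls to the robot, and variables do not carry over. Pictures are saved under pics/ and viewed, at most 10 in all, crops included, and the job is handed in when it is done.

Besides the shell and the picture viewer there is one more tool, called after ">>>" as name([rows], argument=value, ...), one row to a line, values as JSON. jog_arm: Moves the arm, as the interface text tells. Its arguments: {"type":"object","properties":{"increments":{"type":"array"},"newtons":{"type":"number"}},"required":["increments"]}

```bash
mkdir -p pics; python3 - <<'E'
from cell import manip
import cv2,numpy as np
s=manip.observe();print({k:np.round(v,3).tolist() for k,v in s.items()},manip.hold_point_z)
for n in("side","top","wrist"):
    c=manip.camera(n);cv2.imwrite(f"pics/{n}0.png",c["image"][:,:,::-1]);print(n,np.round(c["intrinsics"],1).tolist(),np.round(c["camera_from_world"],4).tolist())
a=[cv2.imread(f"pics/{n}0.png") for n in("side","top")]
for n,i in zip(("side","top"),a): cv2.imwrite(f"pics/{n}0b.png",cv2.resize(i,(800,600),interpolation=cv2.INTER_CUBIC))
E
```

```text
{'t': 0.0, 'joint_pos': [-1.199, 0.32, 1.566, -0.0, 1.257, -0.02], 'joint_vel': [-0.001, 0.001, -0.0, -0.002, 0.001, -0.002], 'effort': [0.001, -41.246, -23.197, 0.073, 0.046, -0.0], 'position': [0.219, -0.531, 0.213], 'tcp_rot': [0.981, 0.195, -0.0, -0.001], 'contact_force': [1.102, -0.562, -0.183], 'ft_torque': [-0.025, 0.009, 0.05], 'grasp_force': 0.0, 'opening': 0.997} -0.0188
side [[348.1, 0.0, 257.8], [0.0, 348.1, 189.7], [0.0, 0.0, 1.0]] [[-0.7507, -0.6606, 0.0073, 0.4155], [-0.3815, 0.4246, -0.8211, 0.4095], [0.5393, -0.6192, -0.5708, 0.9643], [0.0, 0.0, 0.0, 1.0]]
top [[415.7, 0.0, 251.7], [0.0, 415.7, 191.3], [0.0, 0.0, 1.0]] [[-0.0259, -0.9997, 0.0034, -0.0147], [-0.9782, 0.0247, -0.2062, 0.6205], [0.2061, -0.0086, -0.9785, 1.3621], [0.0, 0.0, 0.0, 1.0]]
wrist [[297.3, 0.0, 256.1], [0.0, 297.3, 196.8], [0.0, 0.0, 1.0]] [[0.3809, -0.9246, -0.0007, -0.5756], [-0.8894, -0.3666, 0.2731, -0.03], [-0.2527, -0.1034, -0.962, 0.3899], [0.0, 0.0, 0.0, 1.0]]
```

View pics/side0b.png

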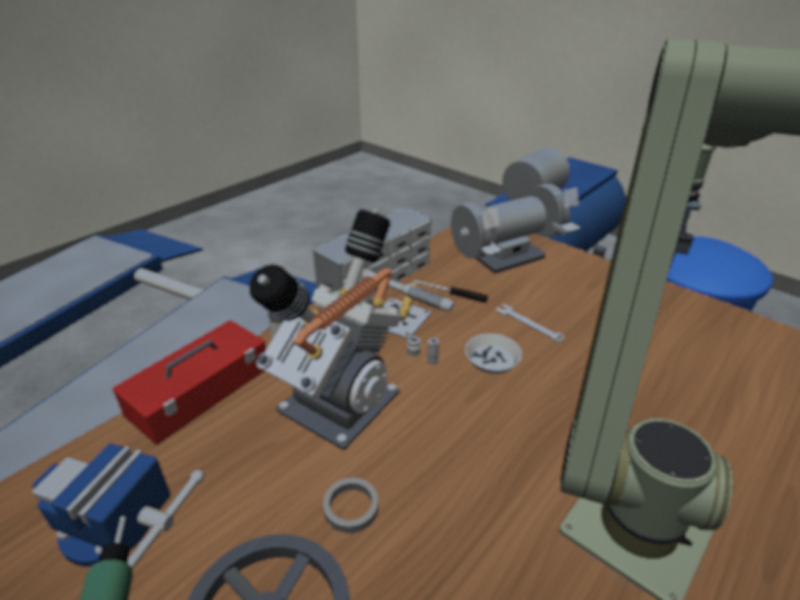

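View pics/top0b.png

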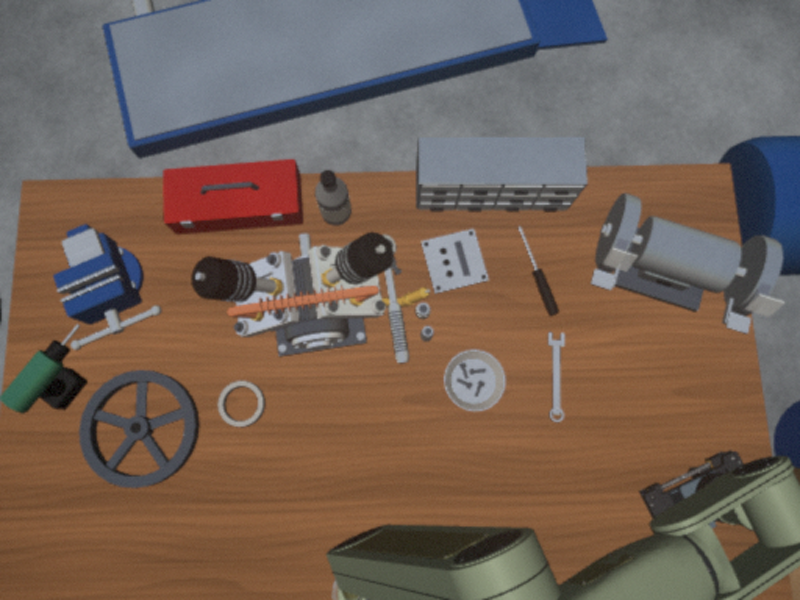

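```bash
python3 - <<'E'
import cv2,numpy as np
t=cv2.imread("pics/top0.png")[140:240,190:290];cv2.imwrite("pics/tc.png",cv2.resize(t,(600,600),interpolation=cv2.INTER_CUBIC))
s=cv2.imread("pics/side0.png")[125:225,155:288];cv2.imwrite("pics/sc.png",cv2.resize(s,(798,600),interpolation=cv2.INTER_CUBIC))
E
```

```text
(no output)
```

View pics/tc.png

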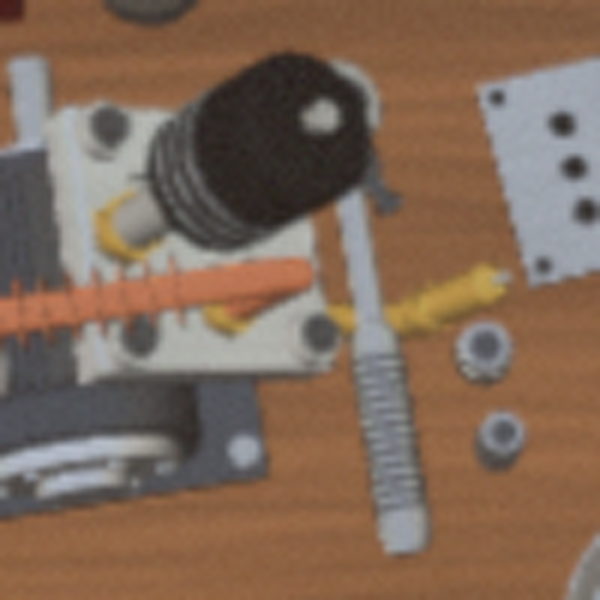

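View pics/sc.png

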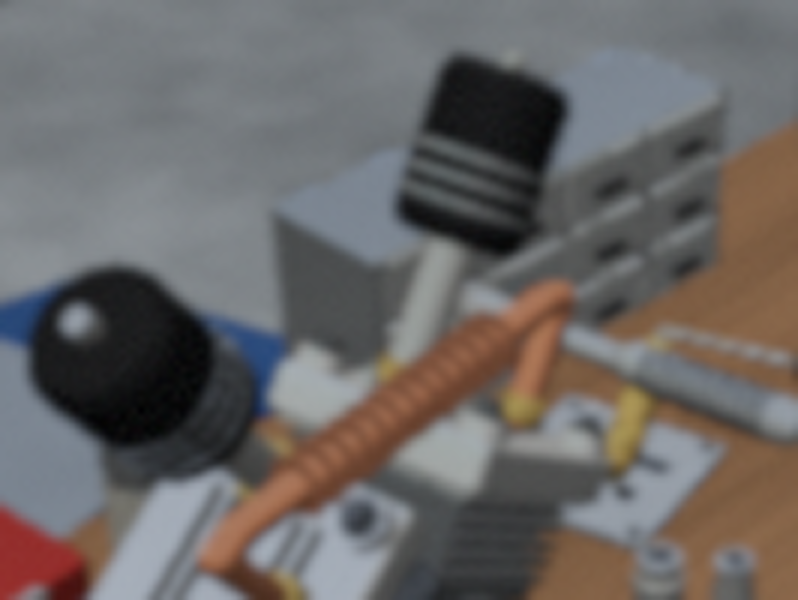

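```bash
cat > h.py <<'E'
import numpy as np
K={"side":np.array([[348.1,0,257.8],[0,348.1,189.7],[0,0,1]]),"top":np.array([[415.7,0,251.7],[0,415.7,191.3],[0,0,1]])}
T={"side":np.array([[-0.7507,-0.6606,0.0073,0.4155],[-0.3815,0.4246,-0.8211,0.4095],[0.5393,-0.6192,-0.5708,0.9643]]),
"top":np.array([[-0.0259,-0.9997,0.0034,-0.0147],[-0.9782,0.0247,-0.2062,0.6205],[0.2061,-0.0086,-0.9785,1.3621]])}
def ray(n,u,v):
    R,t=T[n][:,:3],T[n][:,3]; d=R.T@np.linalg.solve(K[n],[u,v,1]); return -R.T@t,d/np.linalg.norm(d)
def plane(n,u,v,z):
    o,d=ray(n,u,v); return o+d*(z-o[2])/d[2]
def tri(a,b):
    A=np.zeros((3,3));y=np.zeros(3);rs=[ray("top",*a),ray("side",*b)]
    for o,d in rs: P=np.eye(3)-np.outer(d,d);A+=P;y+=P@o
    x=np.linalg.solve(A,y);return x,[np.linalg.norm((np.eye(3)-np.outer(d,d))@(x-o)) for o,d in rs]
def proj(n,p):
    q=K[n]@(T[n][:,:3]@p+T[n][:,3]);return q[:2]/q[2]
tc=lambda u,v:(190+u/6,140+v/6)
sc=lambda u,v:(155+u/6,125+v/6)
E
python3 - <<'E'
from h import *
np.set_printoptions(precision=4,suppress=True)
print("foot side",[plane("side",u*.64,v*.64,.012) for u,v in((278,407),(342,443),(398,390))])
print("foot top", plane("top",*tc(268,475),.012), plane("top",277*.64,354*.64,.012))
for n,a,b in(("filt",(320,115),(512,60)),("gin",(371,328),(640,362)),("gout",(404,548),(800,415)),("sh0",(355,200),(560,335))):
    print(n,*tri(tc(*a),sc(*b)))
E
```

```text
foot side [array([0.6954, 0.2483, 0.012 ]), array([0.5202, 0.224 , 0.012 ]), array([0.5359, 0.0364, 0.012 ])]
foot top [0.5326 0.0314 0.012 ] [0.5116 0.2324 0.012 ]
filt [ 0.6355 -0.0075  0.4061] [np.float64(0.0004786133582082493), np.float64(0.0004786133582081966)]
gin [ 0.5705 -0.0311  0.2361] [np.float64(0.003478212666433835), np.float64(0.0034782126664340504)]
gout [ 0.4627 -0.0418  0.2447] [np.float64(0.0010742296008682424), np.float64(0.0010742296008681828)]
sh0 [ 0.6343 -0.0277  0.2291] [np.float64(0.008554847790988262), np.float64(0.00855484779098829)]
```

```bash
cat >> h.py <<'E'
yaw=0.087
c,s=np.cos(yaw),np.sin(yaw)
EX=np.array([c,s,0]);EY=np.array([-s,c,0]);EZ=np.array([0,0,1.])
OUT=-.574*EY+.819*EZ; UP=.819*EY+.574*EZ
H=np.array([.701,-.026,.246])
B=np.array([EX,UP,OUT])
loc=lambda p:B@(np.asarray(p)-H)*1000
wld=lambda q:H+B.T@(np.asarray(q)/1000)
def grip(th,r=185,o=-11): return wld([-r*np.cos(th),r*np.sin(th),o])
E
python3 - <<'E'
from h import *
np.set_printoptions(precision=1,suppress=True)
for n,a,b in(("filt",(320,115),(512,62)),("gin",(371,328),(640,362)),("gout",(404,548),(800,415)),("valvebase",(345,318),(620,460)),("valvetip",(505,278),(660,335)),("pipeR",(308,270),(572,292)),("headcornerbolt",(320,335),(1e4,0))):
    if b[0]<5e3:
        x,e=tri(tc(*a),sc(*b));print(n,x*1000,loc(x),np.array(e)*1000)
f=lambda n,q:[(proj("top",wld(q))-[190,140])*6,(proj("side",wld(q))-[155,125])*6]
for n,q in dict(head=[0,0,0],headR=[0,-23,0],headfar=[23,0,0],tail=[-57,-10,7],g122=[-122,0,-11],g228=[-228,0,-11],g122b=[-121.9,5,-11],filt=[-64,108,117]).items(): print(n,*f(n,q))
E
```

```text
filt [635.8  -7.6 404.9] [-63.4 110.9 116.3] [0.4 0.4]
gin [570.5 -31.1 236.1] [-130.4   -0.6  -11.7] [3.5 3.5]
gout [462.7 -41.8 244.7] [-238.8    3.3   -3.9] [1.1 1.1]
valvebase [584.4 -21.6 168.6] [-115.8  -32.5  -71.8] [9.9 9.9]
valvetip [605.9 -98.5 204.2] [-101.1  -76.3    2.5] [1.6 1.6]
pipeR [590.8  -0.2 287.4] [-107.5   52.6   13.6] [1.9 1.9]
head [358.3  78.1] [459.4 266.5]
headR [394.9  81.8] [480.7 272.3]
headfar [353.3  35.1] [429.4 254.2]
tail [395.1 183.6] [549.5 288.9]
g122 [373. 317.] [621.6 354.3]
g228 [397.3 526.5] [782.6 421.3]
g122b [364.9 316.5] [617.1 353.2]
filt [326.  115.7] [517.1  62.5]
```

>>> jog_arm([
  {"translation": [0.8,1.8,1.2],"twist": 6.8,"gripper": 1},
  {"translation": [1.1,2,1.2],"twist": 6.8,"gripper": 1},
  {"translation": [1.1,2,1.2],"twist": 6.8,"gripper": 1},
  {"translation": [1.1,2,1.2],"twist": 6.8,"gripper": 1},
  {"translation": [1.1,2,1.2],"twist": 6.8,"gripper": 1},
  {"translation": [1.1,2,1.2],"twist": 6.8,"gripper": 1},
  {"translation": [1.1,2,1.2],"twist": 6.8,"gripper": 1},
  {"translation": [1.1,2,1.2],"twist": 6.8,"gripper": 1},
])

```text
t: 0.82
position: [0.3048, -0.3723, 0.3103]
tcp_rot: [0.782, 0.624, 0.0, -0.0]
contact_force: [1.2, 0.1, 0.2]
opening: 0.999
grasp_force: 0.0
```

>>> jog_arm([
  {"translation": [1.1,2,0.5],"twist": 6.8,"gripper": 1},
  {"translation": [1.1,2,0.5],"twist": 6.8,"gripper": 1},
  {"translation": [1.1,2,0.5],"twist": 6.8,"gripper": 1},
  {"translation": [1.1,2,0.5],"twist": 6.8,"gripper": 1},
  {"translation": [1.1,2,0.5],"twist": 6.8,"gripper": 1},
  {"translation": [1.1,2,0.5],"twist": 6.8,"gripper": 1},
  {"translation": [1.1,2,0.5],"twist": 6.8,"gripper": 1},
  {"translation": [1.1,2,0.5],"twist": 6.8,"gripper": 1},
])

```text
t: 1.48
position: [0.3928, -0.2123, 0.35]
tcp_rot: [0.41, 0.912, 0.0, -0.0]
contact_force: [0.6, 0.1, -0.2]
opening: 1.001
grasp_force: 0.0
```

>>> jog_arm([
  {"translation": [1.1,2,0],"twist": 6.8,"gripper": 1},
  {"translation": [1.1,2,0],"twist": 6.8,"gripper": 1},
  {"translation": [1.1,2,0],"twist": 6.8,"gripper": 1},
  {"translation": [1.1,2,0],"twist": 6.8,"gripper": 1},
  {"translation": [1.1,2,0],"twist": 6.8,"gripper": 1},
  {"translation": [1.1,2,0],"twist": 6.8,"gripper": 1},
  {"translation": [1.1,2,0],"twist": 6.8,"gripper": 1},
  {"translation": [0.5,1,0],"twist": 6.8,"gripper": 1},
])

```text
t: 2.15
position: [0.4754, -0.0614, 0.3495]
tcp_rot: [-0.053, 0.999, 0.001, -0.0]
contact_force: [-0.4, -0.2, -0.7]
opening: 0.998
grasp_force: 0.0
```

```bash
python3 - <<'E'
from cell import manip
import cv2,numpy as np
c=manip.camera("wrist");cv2.imwrite("pics/w1.png",cv2.resize(c["image"][:,:,::-1],(800,600),interpolation=cv2.INTER_CUBIC))
np.savez("w1.npz",**c)
s=manip.observe();print({k:np.round(v,3).tolist() for k,v in s.items()})
E
```

```text
{'t': 2.2, 'joint_pos': [-0.152, 0.109, 1.506, 0.002, 1.527, -1.834], 'joint_vel': [-0.046, -0.012, 0.018, -0.034, 0.013, 0.227], 'effort': [-1.342, -32.392, -24.439, -0.449, 0.298, -0.24], 'position': [0.476, -0.061, 0.349], 'tcp_rot': [-0.055, 0.998, 0.001, 0.0], 'contact_force': [1.322, 0.722, -0.035], 'ft_torque': [0.13, -0.147, -0.015], 'grasp_force': 0.0, 'opening': 0.998}
```

View pics/w1.png

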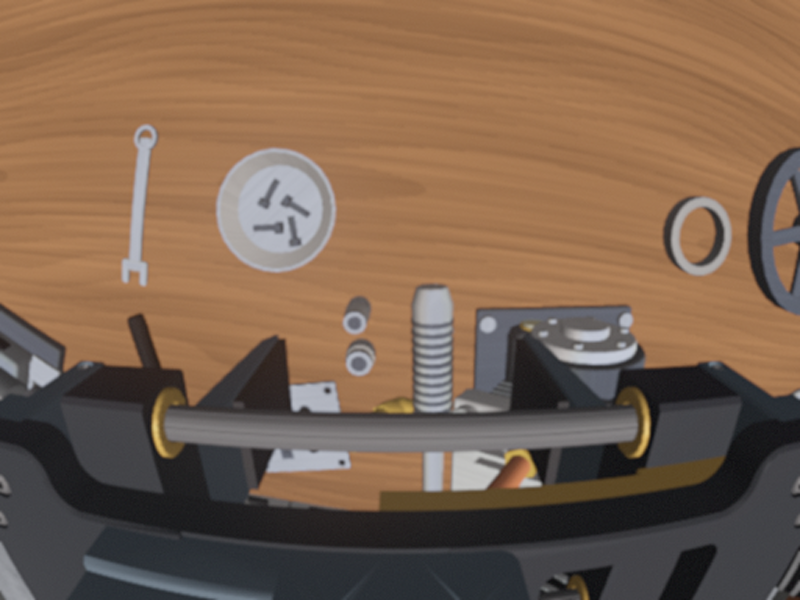

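```bash
cat >> h.py <<'E'
def wray(f,u,v):
    z=np.load(f);K_=z["intrinsics"];M=z["camera_from_world"];R,t=M[:3,:3],M[:3,3]
    dx,dy=(u-K_[0,2])/K_[0,0],(v-K_[1,2])/K_[1,1];r=np.hypot(dx,dy)
    d=np.array([np.sin(r)*dx/r,np.sin(r)*dy/r,np.cos(r)]);return -R.T@t,R.T@d
def triR(rs):
    A=np.zeros((3,3));y=np.zeros(3)
    for o,d in rs: P=np.eye(3)-np.outer(d,d);A+=P;y+=P@o
    x=np.linalg.solve(A,y);return x,np.array([np.linalg.norm((np.eye(3)-np.outer(d,d))@(x-o)) for o,d in rs])*1000
E
python3 - <<'E'
from h import *
np.set_printoptions(precision=1,suppress=True)
W=lambda u,v:wray("w1.npz",u*.64,v*.64)
for n,a,b,w in(("gout",(404,550),(802,416),(432,287)),("gin",(371,326),(634,360),(434,408))):
    t,s_,w_=ray("top",*tc(*a)),ray("side",*sc(*b)),W(*w)
    for k in([t,w_],[s_,w_],[t,s_,w_]): x,e=triR(k);print(n,x*1000,e)
E
```

```text
gout [462.4 -43.3 237.6] [1.1 1.1]
gout [463.1 -44.1 242.4] [1. 1.]
gout [462.  -43.2 243.3] [1.4 1.3 1.4]
gin [587.  -25.9 164.9] [4.4 4.4]
gin [557.8 -28.4 236.8] [9.6 9.6]
gin [566.3 -30.2 231.7] [ 8.9  6.4 14.4]
```

```bash
python3 - <<'E'
from h import *
np.set_printoptions(precision=3,suppress=True)
W=lambda u,v:wray("w1.npz",u*.64,v*.64)
G=np.array([.4625,-.0433,.241])
for n,p,q in(("top",ray("top",*tc(404,548)),ray("top",*tc(371,328))),("top2",ray("top",*tc(404,548)),ray("top",*tc(351,205))),
  ("side",ray("side",*sc(802,416)),ray("side",*sc(570,336))),("wr",W(432,290),W(433.5,480))):
    m=np.cross(p[1],q[1]);d=np.cross(m,OUT);d/=np.linalg.norm(d);d*=np.sign(d@EX)
    print(n,d,"theta",np.arctan2(-d@UP,d@EX),"head",G+d*.229+.011*OUT)
E
```

```text
top [0.992 0.12  0.024] theta -0.04123953814038024 head [ 0.69  -0.022  0.255]
top2 [0.992 0.125 0.027] theta -0.04677076631030363 head [ 0.69  -0.021  0.256]
side [0.626 0.657 0.42 ] theta -0.8217562653181308 head [0.606 0.101 0.346]
wr [0.99  0.136 0.035] theta -0.060897105164363474 head [ 0.69  -0.018  0.258]
```

>>> jog_arm([
  {"translation": [1,1.1,0],"twist": 1,"gripper": 1},
  {"translation": [1,1.1,0],"twist": 0,"gripper": 1},
  {"translation": [0,0,-3.1],"twist": 0,"gripper": 1},
  {"translation": [0,0,-3.1],"twist": 0,"gripper": 1},
  {"translation": [0,0,-3.1],"twist": 0,"gripper": 1},
  {"translation": [0,0,-3.1],"twist": 0,"gripper": 1},
  {"translation": [0,0,0],"twist": 0,"gripper": 0.5},
  {"translation": [0,0,0],"twist": 0,"gripper": 0.2},
], newtons=20)

```text
t: 2.87
position: [0.494, -0.0415, 0.2252]
tcp_rot: [-0.057, 0.998, 0.0, -0.002]
contact_force: [-0.3, 0.3, 0.0]
opening: 0.888
grasp_force: 0.0
```

>>> jog_arm([
  {"translation": [0,0,0],"twist": 0,"gripper": 0.2},
  {"translation": [0,0,0],"twist": 0,"gripper": 0.2},
  {"translation": [0,0,0],"twist": 0,"gripper": 0.2},
  {"translation": [0,0,0],"twist": 0,"gripper": 0.2},
])

```text
t: 3.2
position: [0.4954, -0.0416, 0.2275]
tcp_rot: [-0.058, 0.998, -0.0, 0.001]
contact_force: [0.0, 0.4, -0.9]
opening: 0.591
grasp_force: 0.0
```

>>> jog_arm([
  {"translation": [0,0,0],"twist": 0,"gripper": 0.2},
  {"translation": [0,0,0],"twist": 0,"gripper": 0.2},
  {"translation": [0,0,0],"twist": 0,"gripper": 0.2},
  {"translation": [0,0,0],"twist": 0,"gripper": 0.2},
  {"translation": [0,0,0],"twist": 0,"gripper": 0.2},
])

```text
t: 3.62
position: [0.4944, -0.041, 0.2258]
tcp_rot: [-0.058, 0.998, 0.0, -0.0]
contact_force: [0.5, 1.7, -1.9]
opening: 0.29
grasp_force: 20.0
```

```bash
cat >> h.py <<'E'
H=np.array([.690,-.020,.256])
def table(ths,r=196):
    P=np.array([grip(t,r) for t in ths]);d=-(P-wld([0,0,-11]));Y=np.degrees(np.arctan2(d[:,1],d[:,0]))
    for i in range(1,len(ths)): print(round(ths[i],3),np.round(P[i]*1000,0),np.round((P[i]-P[i-1])*100,2),round(Y[i]-Y[i-1],1))
E
python3 - <<'E'
from h import *
print(grip(-.047,196))
table(np.linspace(-.047,-.43,6)); print();table(np.linspace(-.43,.31,9))
E
```

```text
[ 0.49506361 -0.0382349   0.24170526]
-0.124 [497. -50. 233.] [ 0.23 -1.21 -0.86] 3.6
-0.2 [501. -62. 225.] [ 0.35 -1.19 -0.85] 3.6
-0.277 [505. -74. 216.] [ 0.46 -1.16 -0.84] 3.7
-0.353 [511. -85. 208.] [ 0.56 -1.12 -0.82] 3.7
-0.43 [518. -96. 200.] [ 0.67 -1.08 -0.8 ] 3.8

-0.338 [510. -83. 210.] [-0.8   1.31  0.96] -4.6
-0.245 [503. -69. 220.] [-0.64  1.37  1.  ] -4.5
-0.153 [499. -55. 230.] [-0.48  1.42  1.02] -4.4
-0.06 [495. -40. 240.] [-0.32  1.45  1.03] -4.4
0.033 [494. -26. 251.] [-0.15  1.48  1.04] -4.3
0.125 [494. -11. 261.] [0.01 1.49 1.04] -4.4
0.217 [496.   4. 271.] [0.18 1.48 1.03] -4.4
0.31 [499.  19. 281.] [0.35 1.47 1.  ] -4.4
```

>>> jog_arm([
  {"translation": [0.23,-1.21,-0.86],"twist": 3.6,"gripper": 0.2},
  {"translation": [0.35,-1.19,-0.85],"twist": 3.6,"gripper": 0.2},
  {"translation": [0.46,-1.16,-0.84],"twist": 3.7,"gripper": 0.2},
  {"translation": [0.56,-1.12,-0.82],"twist": 3.7,"gripper": 0.2},
  {"translation": [0.67,-1.08,-0.8],"twist": 3.8,"gripper": 0.2},
  {"translation": [0,0,0],"twist": 0,"gripper": 0.2},
])

```text
t: 4.12
position: [0.5178, -0.0996, 0.1829]
tcp_rot: [-0.218, 0.976, 0.001, -0.0]
contact_force: [0.4, 3.0, -0.3]
opening: 0.295
grasp_force: 20.3
```

```bash
python3 - <<'E'
from cell import manip
import cv2,numpy as np
s=manip.observe();print({k:np.round(v,3).tolist() for k,v in s.items()})
c=manip.camera("top");t=c["image"][140:240,190:290,::-1]
d=manip.camera("side");u=d["image"][145:215,215:308,::-1]
cv2.imwrite("pics/m1.png",np.hstack([cv2.resize(t,(400,400),interpolation=cv2.INTER_CUBIC),cv2.resize(u,(400,400),interpolation=cv2.INTER_CUBIC)]))
E
```

```text
{'t': 4.117, 'joint_pos': [-0.212, 0.268, 1.721, 0.001, 1.154, -2.222], 'joint_vel': [0.02, -0.027, 0.002, 0.011, 0.041, 0.111], 'effort': [-2.629, -36.889, -22.233, -0.879, -0.061, 0.157], 'position': [0.518, -0.1, 0.183], 'tcp_rot': [-0.218, 0.976, 0.001, -0.0], 'contact_force': [0.445, 2.997, -0.319], 'ft_torque': [0.861, -0.339, 0.712], 'grasp_force': 20.289, 'opening': 0.295}
```

View pics/m1.png

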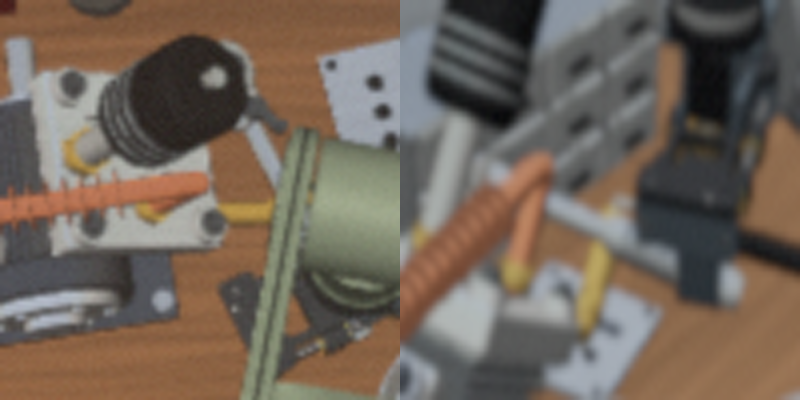

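```bash
python3 - <<'E'
from h import *
np.set_printoptions(precision=4,suppress=True)
def tail(th,lv,o=7,r=23.5):
    R=np.array([[np.cos(th),np.sin(th)],[-np.sin(th),np.cos(th)]])
    return wld([*(R@np.array([-36-r*np.cos(lv),r*np.sin(lv)])),o])
for lv in(-.45,0,.25,.45):
    p=tail(-.43,lv);print(lv,p,loc(p),(proj("top",p)-[190,140])*4)
w=EY;print("w",w,"filter rim near",wld([-52,74,116]),"filt", loc([.6358,-.0076,.405]))
print("neck end top",(proj("top",tail(-.43,0,0,0))-[190,140])*4, "head R",(proj("top",wld([0,-23,0]))-[190,140])*4,(proj("top",wld([23,0,0]))-[190,140])*4)
E
```

```text
-0.45 [ 0.6452 -0.0552  0.2427] [-47.6958 -33.1276   7.0017] [279.2721 123.203 ]
0 [ 0.6382 -0.0489  0.2475] [-54.0835 -24.8097   7.0017] [271.4203 130.7336]
0.25 [ 0.6361 -0.0445  0.2507] [-55.8431 -19.2191   7.0017] [265.7112 132.5839]
0.45 [ 0.6354 -0.0407  0.2534] [-56.2181 -14.5408   7.0017] [260.7406 132.7285]
w [-0.0869  0.9962  0.    ] filter rim near [ 0.6387 -0.0305  0.3935] filt [-52.9176  99.5002 112.2371]
neck end top [252.3125 105.2609] head R [255.9395  64.7117] [227.9116  33.3262]
```

>>> jog_arm([
  {"translation": [0,0,0],"twist": 0,"gripper": 0.5},
  {"translation": [0,0,0],"twist": 0,"gripper": 0.5},
  {"translation": [0,0,0],"twist": 0,"gripper": 0.5},
  {"translation": [0,0,3],"twist": 0,"gripper": 0.5},
  {"translation": [0,0,4],"twist": 0,"gripper": 0.5},
  {"translation": [0,-1.5,4],"twist": -5,"gripper": 0},
  {"translation": [0,-3,3],"twist": -5,"gripper": 0},
  {"translation": [0,-3,0],"twist": -5,"gripper": 0},
])

```text
t: 4.88
position: [0.5197, -0.1743, 0.3309]
tcp_rot: [-0.086, 0.996, -0.003, 0.007]
contact_force: [1.5, -0.2, 0.8]
opening: 0.315
grasp_force: 0.0
```

>>> jog_arm([
  {"translation": [2,-3,0],"twist": -5,"gripper": 0},
  {"translation": [3,-2,0],"twist": 0,"gripper": 0},
  {"translation": [3,-2,0],"twist": 0,"gripper": 0},
  {"translation": [0,0,0],"twist": 0,"gripper": 0},
])

```text
t: 5.22
position: [0.601, -0.2468, 0.3201]
tcp_rot: [-0.043, 0.999, -0.001, 0.0]
contact_force: [-0.5, 0.4, -0.5]
opening: 0.022
grasp_force: 0.0
```

```bash
python3 - <<'E'
from cell import manip
import cv2,numpy as np
c=manip.camera("top");t=c["image"][120:245,215:340,::-1]
d=manip.camera("side");u=d["image"][80:210,195:325,::-1]
cv2.imwrite("pics/m2.png",np.hstack([cv2.resize(t,(400,400),interpolation=cv2.INTER_CUBIC),cv2.resize(u,(400,400),interpolation=cv2.INTER_CUBIC)]))
E
```

```text
(no output)
```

View pics/m2.png

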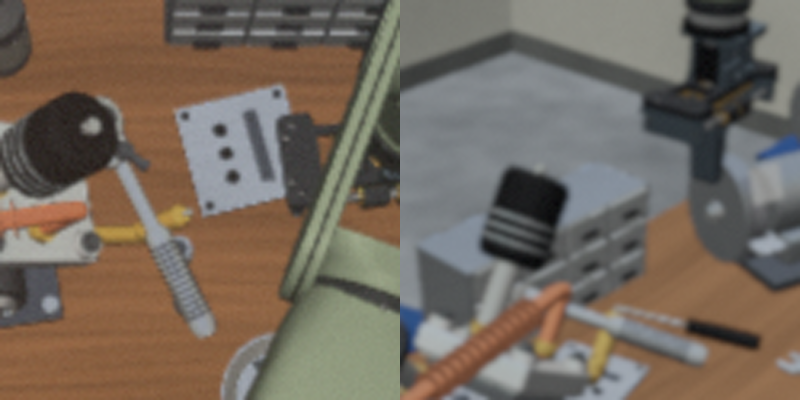

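>>> jog_arm([
  {"translation": [2.7,0,-2],"twist": 0,"gripper": 0},
  {"translation": [2.7,0,-3.5],"twist": 0,"gripper": 0},
  {"translation": [0,0,-3.5],"twist": 0,"gripper": 0},
  {"translation": [0,1,-3.5],"twist": 0,"gripper": 0},
  {"translation": [0,2,-2.5],"twist": 0,"gripper": 0},
  {"translation": [0,2,0],"twist": 0,"gripper": 0},
  {"translation": [0,1.5,0],"twist": 0,"gripper": 0},
  {"translation": [0,0,0],"twist": 0,"gripper": 0},
])

```text
t: 5.98
position: [0.6495, -0.1747, 0.1764]
tcp_rot: [-0.046, 0.999, 0.0, 0.001]
contact_force: [0.5, -0.6, 0.8]
opening: 0.006
grasp_force: 0.0
```

>>> jog_arm([
  {"translation": [0.3,0,-1.2],"twist": 0,"gripper": 0},
  {"translation": [0,0.8,0],"twist": 0,"gripper": 0},
  {"translation": [0,0,0],"twist": 0,"gripper": 0},
])

```text
t: 6.23
position: [0.6525, -0.1696, 0.1627]
tcp_rot: [-0.044, 0.999, 0.0, -0.0]
contact_force: [0.0, 0.2, -0.5]
opening: 0.007
grasp_force: 0.0
```

```bash
python3 - <<'E'
from cell import manip
import cv2,numpy as np
c=manip.camera("top");t=c["image"][140:220,215:295,::-1]
d=manip.camera("side");u=d["image"][130:200,215:285,::-1]
cv2.imwrite("pics/m3.png",np.hstack([cv2.resize(t,(400,400),interpolation=cv2.INTER_CUBIC),cv2.resize(u,(400,400),interpolation=cv2.INTER_CUBIC)]))
E
```

```text
(no output)
```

View pics/m3.png

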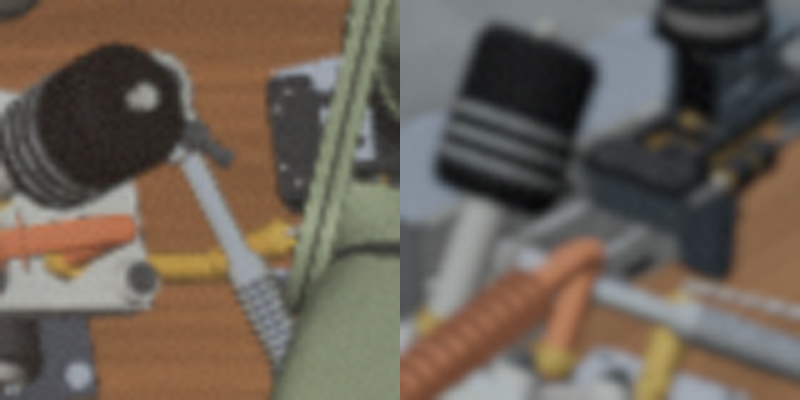

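>>> jog_arm([
  {"translation": [0,0.8,0],"twist": 0,"gripper": 0},
  {"translation": [0,0.7,0],"twist": 0,"gripper": 0},
  {"translation": [0,0.4,0.2],"twist": 0,"gripper": 0},
  {"translation": [0,0.3,0.2],"twist": 0,"gripper": 0},
  {"translation": [0,0,0],"twist": 0,"gripper": 0},
])

```text
t: 6.75
position: [0.6531, -0.1474, 0.1675]
tcp_rot: [-0.044, 0.999, -0.0, 0.001]
contact_force: [-0.6, 0.3, -0.2]
opening: 0.002
grasp_force: 0.0
```

>>> jog_arm([
  {"translation": [0,0.3,0.2],"twist": 0,"gripper": 0},
  {"translation": [0,0.3,0.2],"twist": 0,"gripper": 0},
  {"translation": [0,0,0],"twist": 0,"gripper": 0},
])

```text
t: 7.0
position: [0.653, -0.1416, 0.1714]
tcp_rot: [-0.044, 0.999, 0.0, 0.0]
contact_force: [0.2, -0.5, -0.3]
opening: 0.006
grasp_force: 0.0
```

```bash
python3 - <<'E'
from cell import manip
import cv2,numpy as np
c=manip.camera("top")["image"];cv2.imwrite("pics/t4.png",c[:,:,::-1])
g=cv2.cvtColor(c,cv2.COLOR_RGB2GRAY)[160:180,246:280]
for r in g: print(' '.join(f"{v:3d}" for v in r))
E
```

```text
89  52  37  37  52  99 142 112 103 107 107 107  96  71  80  73  64  63  64  64  61  65  64  67 108 130 134 100 107 132 136 115 125  85
 63  45  40  39  47  82 124 109 102 103 103 107 101  79  91  85  68  62  63  63  58  61  66  75 129 139 133  99 126 135 138 136 149 103
 41  44  39  38  41  75 133 128 109 105 104 107 102  75  70  66  66  67  63  63  62  66  68  82 127 141 132  98 124 138 138 152 155 125
 43  38  38  41  46  63 123 136 108 102 101 105 103  80  64  67  64  62  61  63  66  64  66  87 129 138 117  94 130 139 128 152 160 153
 40  37  40  43  44  45  78  99  88  94 102 106 103  86  71  66  63  68  64  64  61  63  69 104 131 134 106 106 133 138 128 151 159 156
 33  40  42  38  43  47  70  78  80  82  88 102 102  82  69  66  64  65  64  66  60  64  69 112 137 134  99 112 132 141 135 151 158 154
 39  39  42  46  38  53  74  75  84  77  86  98  96  80  67  62  65  64  62  64  68  62  75 127 139 132  96 123 138 138 139 156 161 156
 42  40  37  41  45  63  72  79  81  82  85  92  93  85  72  63  64  67  63  65  64  63  79 128 140 119  91 123 137 139 154 162 164 157
 40  40  42  
[... 918 characters left out ...]
  92  91  96  97 104
102 103 102 101 103 105 131 153 159 161 154 122 105  97  85  73  63  65  74  85  81 132 143 135  95 110 132 138 104 130 145 146 144 140
103 106 103 104 104 103 111 143 157 159 161 144 116 103  89  78  69  68  79  87  81 127 139 131  94 123 138 137 106 110 123 125 123 110
103 104 104 102 104 103 105 132 153 159 162 157 120 101  96  76  59  67  62  68  83 130 139 119  90 124 138 132 129 131 135 143 144 137
103 100 100 103 101  97 103 110 144 157 160 161 143 109  95  71  61  61  61  64  92 129 137 114  96 126 137 127 136 145 146 149 147 144
104 103 102 101 101 101 103 108 129 152 160 161 151 119 101  84  64  56  49  60 110 135 139 102 107 136 141 120 137 145 145 148 147 143
```

>>> jog_arm([
  {"translation": [0,0.3,0.2],"twist": 0,"gripper": 0},
  {"translation": [0,0.3,0.2],"twist": 0,"gripper": 0},
  {"translation": [0,0,0],"twist": 0,"gripper": 0},
])

```text
t: 7.3
position: [0.6529, -0.1356, 0.1753]
tcp_rot: [-0.044, 0.999, 0.0, 0.0]
contact_force: [0.4, -0.1, -0.4]
opening: 0.006
grasp_force: 0.0
```

>>> jog_arm([
  {"translation": [0,0.3,0.2],"twist": 0,"gripper": 0},
  {"translation": [0,0.3,0.2],"twist": 0,"gripper": 0},
  {"translation": [0,0,0],"twist": 0,"gripper": 0},
])

```text
t: 7.55
position: [0.653, -0.1296, 0.1793]
tcp_rot: [-0.044, 0.999, 0.0, 0.0]
contact_force: [0.0, 0.0, 0.2]
opening: 0.003
grasp_force: 0.0
```

```bash
python3 - <<'E'
from cell import manip
import cv2,numpy as np
print(manip.observe()["contact_force"])
c=manip.camera("top")["image"];cv2.imwrite("pics/t5.png",c[:,:,::-1])
d=manip.camera("side")["image"]
a=[cv2.resize(x[:,:,::-1],(400,400),interpolation=cv2.INTER_CUBIC) for x in(c[145:195,230:280],d[135:185,220:270])]
cv2.imwrite("pics/m5.png",np.hstack(a))
E
```

```text
[0.00866559 0.01061939 0.20872092]
```

View pics/m5.png

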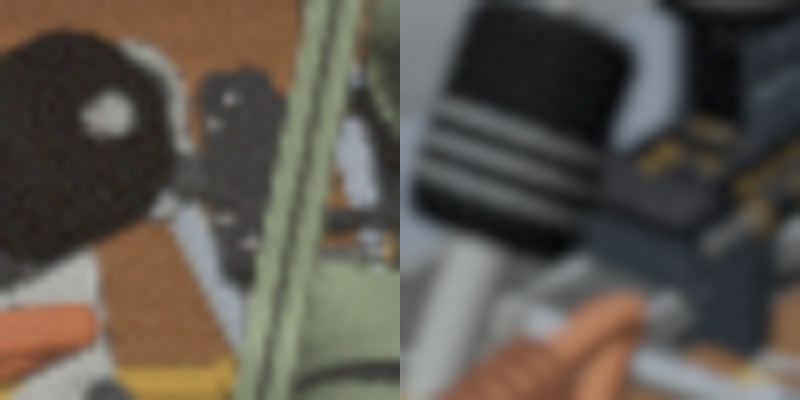

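>>> jog_arm([
  {"translation": [0,-2,0],"twist": 0,"gripper": 0},
  {"translation": [0,-2,-1],"twist": 0,"gripper": 0},
  {"translation": [0,0,-1.2],"twist": 0,"gripper": 0},
  {"translation": [0,0,0],"twist": 0,"gripper": 0},
  {"translation": [0,0.9,0],"twist": 0,"gripper": 0},
  {"translation": [0,0.5,0.1],"twist": 0,"gripper": 0},
  {"translation": [0,0.3,0.2],"twist": 0,"gripper": 0},
  {"translation": [0,0.3,0.2],"twist": 0,"gripper": 0},
])

```text
t: 8.32
position: [0.6531, -0.1489, 0.1628]
tcp_rot: [-0.045, 0.999, -0.0, 0.001]
contact_force: [0.7, -0.1, 0.4]
opening: 0.005
grasp_force: 0.0
```

>>> jog_arm([
  {"translation": [0,0.3,0.2],"twist": 0,"gripper": 0},
  {"translation": [0,0.2,0.13],"twist": 0,"gripper": 0},
  {"translation": [0,0,0],"twist": 0,"gripper": 0},
])

```text
t: 8.57
position: [0.6531, -0.1445, 0.1659]
tcp_rot: [-0.044, 0.999, -0.0, 0.001]
contact_force: [0.0, 0.8, -0.1]
opening: 0.007
grasp_force: 0.0
```

```bash
cat > lv.py <<'E'
from cell import manip
import cv2,numpy as np,sys
s=manip.observe();print(np.round(s["contact_force"],1),np.round(s["ft_torque"],2),np.round(s["position"],4))
c=manip.camera("top")["image"]
g=cv2.cvtColor(c,cv2.COLOR_RGB2GRAY)[156:178,248:268]
for r in g: print(' '.join(f"{v:3d}" for v in r))
E
python3 lv.py
```

```text
[ 0.   0.8 -0.1] [ 0.13 -0.1  -0.02] [ 0.6531 -0.1445  0.1659]
 38  44  72 110 140 117 107 104 107 102 106  94  76  69  63  68  65  64  61  62
 38  45  58 110 140 110 103 103  99 102 101  85  68  64  66  92  81  70  66  64
 37  36  61 117 140 114 100 102 102 104  99  84  67  65  73 115 103  71  63  61
 40  39  55 114 143 114 104 106 108 108 106  88  69  62  65  68  71  65  59  65
 42  39  47 100 139 111 104 108 103 108 105  96  77  77  70  65  63  64  66  65
 37  42  46  85 129 108 101 103 105 104 105  94  83 100  78  68  68  60  65  63
 39  39  41  73 129 126 107 106 103 103 104 100  78  80  67  61  66  67  67  59
 41  39  42  67 118 136 104 101 105 105 106 103  80  65  64  66  68  63  60  62
 39  39  42  49  77  97  90  94  99 102 108 103  81  68  64  66  68  60  63  64
 42  43  41  50  70  78  80  83  89 103 104 103  87  69  65  65  64  60  65  65
 39  41  42  53  75  79  80  81  86  93  99  96  82  69  64  65  60  62  64  68
 44  40  42  59  70  77  79  83  79  91  97  97  75  67  67  60  64  64  65  65
 41  46  67  78  73  71  77  76  83  80  88  92  86  73  69  60  63  62  62  64
 44  61 111 108  81  69  71  65  75  81  84  85  83  72  64  63  61  63  61  60
 47  91 138 141 113 106 112  89  75  74  83  85  84  67  64  62  65  66  63  68
 70 122 138 127 131 147 151 115  94  80  76  78  81  66  58  65  64  65  63  61
 84  96  99 121 148 158 157 146 109  88  77  71  76  66  70  85  70  64  64  65
 95  95 102 130 154 160 161 157 120  99  88  78  75  79  96 117  87  68  61  66
101 100 100 112 144 156 159 160 145 113  98  97  93  78  78  79  68  61  66  71
100 103 102 106 129 153 163 163 156 119 100  98  95  78  71  64  68  75  91  84
102 102 104 104 115 145 157 159 160 146 117 101  96  86  73  67  71  98 121  94
107 102 102 103 108 131 152 159 159 153 123 103  97  87  76  67  69  70  79  85
```

>>> jog_arm([
  {"translation": [0,0.3,0.2],"twist": 0,"gripper": 0},
  {"translation": [0,0.3,0.2],"twist": 0,"gripper": 0},
  {"translation": [0,0,0],"twist": 0,"gripper": 0},
])

```text
t: 8.87
position: [0.6529, -0.1387, 0.1695]
tcp_rot: [-0.044, 0.999, 0.0, 0.0]
contact_force: [-0.6, 0.3, -0.1]
opening: 0.006
grasp_force: 0.0
```

```bash
python3 lv.py
```

```text
[-0.6  0.3 -0.1] [ 0.17 -0.06 -0.02] [ 0.6529 -0.1387  0.1695]
 40  45  70 113 142 121 108 106 104  95  78  62  61  61  65  64  65  64  68  87
 38  38  59 107 138 112 100 100  99  87  65  61  61  71  71  65  63  59  63  69
 40  40  56 116 141 111 105 103 101  84  69  65  66  89  74  64  64  63  62  65
 40  39  54 114 142 113 107 110 107  93  75  65  65  67  65  63  65  64  60  61
 40  38  50 102 141 112 102 106 104  95  77  71  73  64  63  63  65  62  59  61
 44  36  43  83 126 108 104 102 104 103  81  91  82  71  60  61  63  65  63  63
 44  40  44  77 129 126 108 105 105 101  77  65  66  65  65  63  64  62  61  66
 43  34  39  62 122 136 107 100 107 100  78  63  61  62  65  65  61  61  66  65
 40  39  42  44  80  95  90  95  99 102  80  66  64  65  63  65  65  61  66  71
 43  42  36  49  67  77  76  82  89  98  83  68  65  67  63  65  63  59  61  73
 42  41  43  52  72  78  80  79  89  97  79  68  65  65  64  67  64  64  64  73
 44  43  45  60  73  79  79  80  84  93  80  70  64  63  63  65  62  62  68  83
 41  44  67  75  75  71  76  76  81  84  76  74  63  63  62  63  64  63  69  96
 40  56 112 107  83  72  71  67  74  82  85  69  66  64  63  66  62  62  67 109
 45  90 137 142 111 108 112  82  76  80  77  67  63  64  65  65  65  65  71 124
 70 122 138 129 132 146 149 114  92  77  78  68  64  63  66  64  63  65  75 127
 84  97 105 119 146 156 161 143 110  87  75  63  69  81  71  64  64  67  83 126
 93  94 101 130 150 157 161 155 119 101  87  67  78 106  80  65  61  70  97 128
 98 101 100 110 144 159 156 158 144 114  96  79  70  74  69  65  65  72 113 135
102 102 101 106 133 152 160 160 154 121 101  80  73  71  64  73  77  82 127 138
104 102 101 102 112 143 156 160 159 148 114  88  75  69  69  86 100  90 127 140
102 103 105 100 107 130 154 158 163 152 121 100  80  68  65  68  73  87 128 135
```

>>> jog_arm([
  {"translation": [0,0,-0.2],"twist": 0,"gripper": 0},
  {"translation": [0,0,-0.2],"twist": 0,"gripper": 0},
  {"translation": [0,0,0],"twist": 0,"gripper": 0},
])

```text
t: 9.17
position: [0.6523, -0.1392, 0.1643]
tcp_rot: [-0.044, 0.999, 0.0, -0.001]
contact_force: [-0.2, 0.1, -0.1]
opening: 0.009
grasp_force: 0.0
```

>>> jog_arm([
  {"translation": [0,0,-0.2],"twist": 0,"gripper": 0},
  {"translation": [0,0,-0.2],"twist": 0,"gripper": 0},
  {"translation": [0,0,0],"twist": 0,"gripper": 0},
])

```text
t: 9.42
position: [0.6524, -0.1391, 0.1604]
tcp_rot: [-0.044, 0.999, 0.0, -0.001]
contact_force: [-0.0, 0.4, -0.1]
opening: 0.005
grasp_force: 0.0
```

>>> jog_arm([
  {"translation": [0,0,-0.2],"twist": 0,"gripper": 0},
  {"translation": [0,0,-0.2],"twist": 0,"gripper": 0},
  {"translation": [0,0,0],"twist": 0,"gripper": 0},
])

```text
t: 9.67
position: [0.653, -0.1393, 0.1574]
tcp_rot: [-0.044, 0.999, -0.0, 0.0]
contact_force: [0.1, -0.7, 3.3]
opening: 0.003
grasp_force: 0.0
```

>>> jog_arm([
  {"translation": [0,-1,0.3],"twist": 0,"gripper": 0},
  {"translation": [0,-1,0],"twist": 0,"gripper": 0},
  {"translation": [0,0,-1.7],"twist": 0,"gripper": 0},
  {"translation": [0,0,0],"twist": 0,"gripper": 0},
  {"translation": [0,0.9,0],"twist": 0,"gripper": 0},
  {"translation": [0,0.5,0.3],"twist": 0,"gripper": 0},
  {"translation": [0,0.3,0.2],"twist": 0,"gripper": 0},
  {"translation": [0,0,0],"twist": 0,"gripper": 0},
])

```text
t: 10.33
position: [0.6534, -0.1418, 0.1494]
tcp_rot: [-0.045, 0.999, -0.001, 0.001]
contact_force: [-0.2, -1.0, 0.2]
opening: 0.002
grasp_force: 0.0
```

>>> jog_arm([
  {"translation": [0,0.3,0.2],"twist": 0,"gripper": 0},
  {"translation": [0,0.2,0.15],"twist": 0,"gripper": 0},
  {"translation": [0,0,0],"twist": 0,"gripper": 0},
])

```text
t: 10.58
position: [0.6519, -0.1392, 0.152]
tcp_rot: [-0.045, 0.999, -0.002, -0.001]
contact_force: [-2.7, -7.0, -0.6]
opening: 0.008
grasp_force: 0.0
```

```bash
python3 lv.py
```

```text
[-2.7 -7.  -0.6] [-0.73  0.09  0.26] [ 0.6519 -0.1392  0.152 ]
 38  47  68 113 138 117 109 105 104 106 101  97  96  86  88  84  77  92  98  98
 40  41  59 109 138 114  98 100 101 101  83  72  68  66  67  65  62  69  76  95
 40  41  59 114 140 111 103 103 102  90  74  64  64  65  65  65  62  62  62  86
 42  43  54 113 141 109 102 110 105  87  67  62  67  80  70  65  58  65  63  71
 37  37  49 101 140 112 101 107 104  88  67  62  66  91  76  68  62  62  64  65
 37  38  48  85 125 108 102 103 101  83  69  65  59  70  64  63  63  65  66  64
 37  40  46  74 132 128 110 104 105  90  78  71  60  64  63  61  66  62  64  72
 35  38  41  64 122 136 105  98 106  95  78  84  69  64  61  64  64  64  61  75
 38  35  43  51  78  96  90  89 100  99  80  66  63  61  64  63  61  65  63  70
 36  42  44  49  65  78  81  80  89  97  74  62  63  66  64  62  60  64  64  83
 38  37  41  51  72  77  84  78  87  97  81  65  64  62  63  63  63  63  69  95
 40  40  40  61  72  78  80  78  83  90  78  68  63  64  67  64  61  64  73 112
 35  46  66  76  71  76  75  76  78  78  70  65  60  64  67  62  69  62  74 130
 40  54 110 111  84  68  74  73  79  74  65  66  68  65  64  65  64  62  72 126
 47  88 138 137 112 104 112  93  82  80  75  71  62  64  65  66  65  67  80 129
 67 121 138 127 132 151 152 116  87  82  69  71  67  67  64  61  64  68  93 129
 83  99 105 119 145 159 159 144 102  79  74  68  65  63  66  68  67  71 108 132
 98  94 101 129 152 159 161 154 119  94  76  62  62  67  65  66  65  75 124 138
103 102 101 110 145 157 161 158 144 112  90  73  77  84  74  64  61  77 126 137
101 102 101 108 131 155 158 163 155 123 101  85  89  88  73  64  64  83 126 134
105 103 101 102 112 141 157 161 159 146 113  80  74  72  66  66  70  97 131 134
107 104 102 104 105 131 150 158 160 152 118  85  70  65  65  69  74 110 134 135
```

>>> jog_arm([
  {"translation": [-0.2,0.2,0.14],"twist": 0,"gripper": 0},
  {"translation": [-0.2,0.2,0.14],"twist": 0,"gripper": 0},
  {"translation": [0,0,0],"twist": 0,"gripper": 0},
])

```text
t: 10.88
position: [0.6479, -0.1348, 0.1552]
tcp_rot: [-0.044, 0.999, -0.002, -0.0]
contact_force: [-1.1, -6.7, -0.5]
opening: 0.009
grasp_force: 0.0
```

```bash
python3 lv.py
```

```text
[-1.1 -6.7 -0.5] [-0.49  0.14  0.18] [ 0.6479 -0.1348  0.1552]
 43  44  72 113 138 121 109 108 104 106 107 105 103  99  99 101  98 100 106 105
 41  38  59 111 140 112  98 104 101  95  94  90  84  82  82  77  84  92  98  99
 40  40  59 120 143 112 102 102  88  74  71  65  64  64  64  64  65  73  95  96
 36  37  55 115 142 114 106 102  84  66  65  62  67  67  63  62  65  75  97 105
 36  40  51 103 140 113 102 105  77  62  61  73  81  69  61  63  61  67  81 101
 40  40  47  82 126 111 102 100  77  66  65  70  85  72  65  64  63  62  73 110
 44  34  43  75 130 126 107 102  84  68  61  66  64  67  66  63  62  63  74 130
 38  39  45  62 120 136 108  98  84  71  77  71  67  65  67  66  62  66  74 131
 36  41  38  46  78  94  86  91  81  84 106  88  65  63  64  63  62  66  78 129
 37  39  43  48  67  78  80  80  67  68  73  70  62  64  66  64  64  66  91 126
 40  41  38  54  74  77  82  80  70  71  65  67  65  66  64  59  63  71 111 132
 39  41  43  66  75  80  81  78  73  70  65  59  62  64  67  62  63  74 133 137
 39  44  62  77  71  77  78  79  81  68  62  62  64  65  64  63  64  73 126 137
 38  62 112 106  83  68  72  81  78  64  63  66  61  68  63  64  67  76 126 134
 52  90 140 139 111 103  91  79  79  71  66  63  60  65  65  68  66  88 127 136
 68 120 139 130 134 146 126  96  81  71  65  64  65  64  63  65  73 109 131 132
 81  98 104 117 146 155 155 115  85  66  64  66  63  65  63  63  75 129 140 133
 97  94 102 129 152 158 158 122  86  68  66  65  65  65  65  67  74 128 139 130
 98 102 100 112 144 159 158 138 106  79  68  69  65  67  62  65  79 124 135 118
102 103  99 104 131 154 159 158 140 105  77  84  77  68  67  70  92 131 134 115
103 103 104 105 113 142 157 159 158 144 102 108  85  69  64  67 112 132 134  97
106 105 100 102 105 133 152 160 161 153 101  74  66  67  70  77 130 140 134  94
```

>>> jog_arm([
  {"translation": [-0.1,0.2,0.14],"twist": 0,"gripper": 0},
  {"translation": [-0.1,0.2,0.14],"twist": 0,"gripper": 0},
  {"translation": [0,0,0],"twist": 0,"gripper": 0},
])

```text
t: 11.18
position: [0.6463, -0.1304, 0.1581]
tcp_rot: [-0.044, 0.999, -0.001, -0.0]
contact_force: [-2.3, -4.5, 0.4]
opening: 0.003
grasp_force: 0.0
```

>>> jog_arm([
  {"translation": [0,0.2,0.14],"twist": 0,"gripper": 0},
  {"translation": [0,0.1,0.07],"twist": 0,"gripper": 0},
  {"translation": [0,0,0],"twist": 0,"gripper": 0},
])

```text
t: 11.43
position: [0.6463, -0.1279, 0.1598]
tcp_rot: [-0.044, 0.999, -0.002, -0.0]
contact_force: [-1.4, -6.5, -0.7]
opening: 0.006
grasp_force: 0.0
```

```bash
python3 lv.py
```

```text
[-1.4 -6.5 -0.7] [-0.53  0.06  0.13] [ 0.6463 -0.1279  0.1598]
 40  46  69 112 139 118 105 106 106 106 105 104 104 104 103 105 103 105 133 138
 38  45  60 111 140 107  96  96  94  92  93  88  84  88  89  97 101 113 130 132
 36  42  54 118 139 106  77  71  66  67  67  65  65  64  71  90 102 123 135 135
 43  42  58 115 139 105  72  66  60  63  62  62  64  64  69  81 104 137 142 134
 39  43  45 100 141  98  67  62  62  76  77  65  63  67  66  73  93 131 140 130
 38  43  46  84 125 102  69  63  61  87  87  70  65  62  65  66  78 126 135 116
 41  43  41  76 130 126  88  69  62  65  64  67  63  61  66  70  89 129 135 106
 39  41  39  58 121 138  96  73  62  63  61  60  62  66  63  68 113 136 133 101
 42  38  41  50  78  96  75  88  75  65  64  65  64  67  62  72 134 138 136  95
 39  40  41  49  75  78  70  75  66  58  67  64  66  65  65  68 128 139 129  90
 36  39  40  56  76  82  70  67  66  67  63  64  61  62  65  78 128 135 114  93
 40  44  43  66  79  77  71  64  66  63  64  65  65  64  67  91 127 135 114  99
 43  45  67  75  76  73  67  65  68  66  67  64  63  65  71 109 136 132  97 103
 32  59 112 106  85  76  72  70  66  64  66  65  65  66  76 133 138 135  95 108
 46  90 141 139 112  95  86  73  65  65  67  66  64  61  77 126 139 131  91 123
 67 121 138 128 127 118  91  69  65  66  63  64  65  66  77 125 136 118  90 125
 78  98 104 119 144 123  89  70  64  64  66  64  67  68  85 127 134 116  93 127
 93  93 103 133 148 117  83  67  65  63  67  64  65  72 100 130 136 103 107 129
101 102 102 112 141 128  94  78  64  65  62  64  65  73 113 136 135  97 109 132
100 102 101 105 130 133 114  89  73  81  67  62  64  78 127 137 134  94 124 138
105 104 106 102 113 142 145 117  94 101  80  60  65  77 129 139 130  94 124 138
104 102 101 102 106 131 149 129  92  76  67  64  67  86 129 134 115  89 125 132
```

>>> jog_arm([
  {"translation": [0,0.2,0.14],"twist": 0,"gripper": 0},
  {"translation": [0,0.2,0.14],"twist": 0,"gripper": 0},
  {"translation": [0,0,0],"twist": 0,"gripper": 0},
])

```text
t: 11.73
position: [0.6459, -0.126, 0.1628]
tcp_rot: [-0.044, 0.999, -0.003, -0.001]
contact_force: [-2.3, -11.9, -0.3]
opening: 0.005
grasp_force: 0.0
```

>>> jog_arm([
  {"translation": [0,0.2,0.14],"twist": 0,"gripper": 0},
  {"translation": [0,0,0],"twist": 0,"gripper": 0},
])

```text
t: 11.9
position: [0.6455, -0.1254, 0.1636]
tcp_rot: [-0.044, 0.999, -0.005, -0.001]
contact_force: [-3.8, -16.6, -1.7]
opening: 0.008
grasp_force: 0.0
```

```bash
python3 lv.py
```

```text
[ -3.8 -16.6  -1.7] [-1.68  0.2   0.11] [ 0.6455 -0.1254  0.1636]
 34  43  70 111 138 119 105 107 102 103 104 100 102 103 105 101 133 136 119  93
 39  40  60 112 141 108  95  95  91  84  86  78  84  92  97 104 129 135 114 100
 37  42  59 117 135  96  73  68  69  69  67  64  69  70  91 115 131 136  99 105
 38  39  57 112 123  89  66  66  62  68  64  63  65  67  83 120 134 136  95 111
 38  41  51  99 112  85  62  68  78  73  66  64  65  63  76 126 139 129  91 122
 43  39  49  81 113  87  68  67  86  88  75  65  64  67  72 125 137 119  90 125
 40  41  48  78 129  95  71  67  67  68  66  66  63  67  85 127 134 114  94 126
 41  41  41  63 118  93  75  82  73  63  64  63  63  68  96 132 136 103 108 130
 40  40  42  53  80  75  99 112  84  66  62  66  66  72 110 132 136  97 112 135
 36  38  38  54  74  72  76  78  68  62  63  66  64  74 127 139 131  97 123 138
 41  43  39  57  71  70  69  65  65  65  63  65  64  71 126 138 131  95 124 137
 38  39  43  61  75  73  67  63  62  64  64  64  66  75 128 138 119  92 124 137
 39  41  53  65  71  66  64  63  64  68  65  64  66  90 131 136 113  99 127 137
 36  51  93  85  67  70  66  64  63  65  64  64  74 111 133 134  95 106 130 136
 48  91 132 118  87  78  71  66  64  62  66  61  76 134 143 133  93 110 131 133
 68 123 136 118  99  85  73  66  65  64  65  67  73 128 140 132  91 121 139 132
 80  99 126 122 106  88  70  65  68  65  65  62  77 126 138 121  90 125 137 128
 87  91 130 147 120  91  72  65  66  68  67  67  87 127 135 114  97 125 135 109
 99  99 105 137 119  93  77  68  63  64  65  67 102 131 138 106 107 132 140  96
103 105 104 125 126 112  85  76  79  70  66  73 113 134 134  98 111 135 137  89
105 105 106 110 141 150 121 100 109  85  69  76 126 138 137  98 121 137 133  91
104 102 102 106 134 149 132  94  76  69  65  77 128 140 130  93 124 138 124  82
```

>>> jog_arm([
  {"translation": [0,-1.5,0],"twist": 0,"gripper": 0},
  {"translation": [0,-3,0],"twist": 0,"gripper": 0},
  {"translation": [0,-3,0],"twist": 0,"gripper": 0},
  {"translation": [-3,-2,3],"twist": 0,"gripper": 0.6},
  {"translation": [-3,0,4],"twist": 0,"gripper": 0.6},
  {"translation": [-3,0,4],"twist": 0,"gripper": 0.6},
  {"translation": [-3,0,4],"twist": 3,"gripper": 0.6},
  {"translation": [-1,0,0],"twist": 3,"gripper": 0.6},
])

```text
t: 12.62
position: [0.5352, -0.214, 0.2986]
tcp_rot: [-0.097, 0.995, -0.003, 0.006]
contact_force: [0.3, -0.7, 1.6]
opening: 0.334
grasp_force: 0.0
```

```bash
python3 - <<'E'
from cell import manip
import cv2,numpy as np
print(np.round(manip.observe()["position"],4))
c=manip.camera("top")["image"];d=manip.camera("side")["image"]
cv2.imwrite("pics/t6.png",c[:,:,::-1])
a=[cv2.resize(x[:,:,::-1],(400,400),interpolation=cv2.INTER_CUBIC) for x in(c[140:240,190:290],c[145:195,230:280])]
cv2.imwrite("pics/m6.png",np.hstack(a))
E
```

```text
[ 0.5352 -0.214   0.2986]
```

View pics/m6.png

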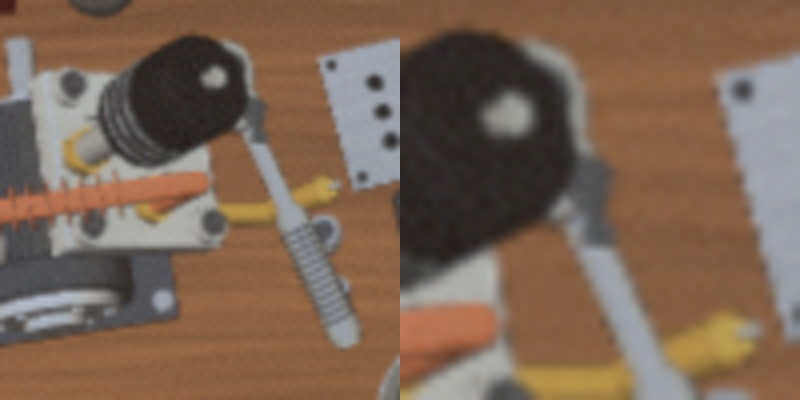

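```bash
python3 - <<'E'
from h import *
f=lambda u,v:ray("top",190+u/4,140+v/4)
p,q=f(345,342),f(258,145)
m=np.cross(p[1],q[1]);d=np.cross(m,OUT);d/=np.linalg.norm(d);d*=np.sign(d@EX)
th=np.arctan2(-d@UP,d@EX)
for t in(th,-.38,-.43): print(t,grip(t,196),(proj("top",grip(t,230))-[190,140])*4)
Hn=H
table([-.38,-.46])
E
```

```text
-0.37805956117975 [ 0.51312977 -0.08856589  0.20546378] [345.11442856 342.95940474]
-0.38 [ 0.51329511 -0.08884194  0.20526096] [345.50986405 342.73455879]
-0.43 [ 0.5177824  -0.0958547   0.20009137] [355.47883711 336.62203065]
-0.46 [ 521. -100.  197.] [ 0.74 -1.11 -0.82] 4.0
```

>>> jog_arm([
  {"translation": [-0.5,3,0],"twist": 4,"gripper": 0.6},
  {"translation": [-0.5,3,0],"twist": 4,"gripper": 0.6},
  {"translation": [-0.5,3,0],"twist": 3.6,"gripper": 0.6},
  {"translation": [-0.7,3.2,0],"twist": 0,"gripper": 0.6},
  {"translation": [0,0,0],"twist": 0,"gripper": 0.6},
  {"translation": [0,0,0],"twist": 0,"gripper": 0.6},
])

```text
t: 13.22
position: [0.5133, -0.0893, 0.2891]
tcp_rot: [-0.197, 0.98, 0.001, -0.001]
contact_force: [-0.1, -0.0, -0.2]
opening: 0.599
grasp_force: 0.0
```

>>> jog_arm([
  {"translation": [0,-0.3,-3.4],"twist": 0,"gripper": 0.6},
  {"translation": [0,0,-3.4],"twist": 0,"gripper": 0.6},
  {"translation": [0,0,-3.3],"twist": 0,"gripper": 0.6},
  {"translation": [0,0,0],"twist": 0,"gripper": 0.2},
  {"translation": [0,0,0],"twist": 0,"gripper": 0.2},
  {"translation": [0,0,0],"twist": 0,"gripper": 0.2},
  {"translation": [0,0,0],"twist": 0,"gripper": 0.2},
  {"translation": [0,0,0],"twist": 0,"gripper": 0.2},
], newtons=25)

```text
t: 13.88
position: [0.5143, -0.094, 0.1909]
tcp_rot: [-0.197, 0.98, -0.0, 0.002]
contact_force: [0.5, 2.4, 1.0]
opening: 0.297
grasp_force: 25.0
```

```bash
python3 - <<'E'
from h import *
table(np.linspace(-.38,.30,9)); print();table(np.linspace(.30,-.46,9));print();table(np.linspace(-.46,.30,9))
E
```

```text
-0.295 [507. -76. 214.] [-0.66  1.23  0.9 ] -4.1
-0.21 [501. -64. 224.] [-0.53  1.28  0.93] -4.1
-0.125 [497. -51. 233.] [-0.39  1.32  0.94] -4.0
-0.04 [495. -37. 242.] [-0.25  1.34  0.95] -4.0
0.045 [494. -24. 252.] [-0.11  1.36  0.96] -4.0
0.13 [494. -10. 262.] [0.03 1.37 0.95] -4.0
0.215 [496.   4. 271.] [0.17 1.36 0.94] -4.0
0.3 [499.  17. 280.] [0.31 1.35 0.92] -4.1

0.205 [495.   2. 270.] [-0.33 -1.51 -1.03] 4.6
0.11 [494. -13. 259.] [-0.16 -1.53 -1.06] 4.5
0.015 [494. -28. 249.] [ 0.02 -1.53 -1.07] 4.5
-0.08 [496. -43. 238.] [ 0.19 -1.51 -1.07] 4.5
-0.175 [500. -58. 227.] [ 0.37 -1.49 -1.06] 4.5
-0.27 [505. -73. 217.] [ 0.54 -1.45 -1.04] 4.5
-0.365 [512. -87. 207.] [ 0.7  -1.39 -1.01] 4.6
-0.46 [ 521. -100.  197.] [ 0.86 -1.33 -0.98] 4.7

-0.365 [512. -87. 207.] [-0.86  1.33  0.98] -4.7
-0.27 [505. -73. 217.] [-0.7   1.39  1.01] -4.6
-0.175 [500. -58. 227.] [-0.54  1.45  1.04] -4.5
-0.08 [496. -43. 238.] [-0.37  1.49  1.06] -4.5
0.015 [494. -28. 249.] [-0.19  1.51  1.07] -4.5
0.11 [494. -13. 259.] [-0.02  1.53  1.07] -4.5
0.205 [495.   2. 270.] [0.16 1.53 1.06] -4.5
0.3 [499.  17. 280.] [0.33 1.51 1.03] -4.6
```

>>> jog_arm([
  {"translation": [-0.66,1.23,0.9],"twist": -4.1,"gripper": 0.2},
  {"translation": [-0.53,1.28,0.93],"twist": -4.1,"gripper": 0.2},
  {"translation": [-0.39,1.32,0.94],"twist": -4,"gripper": 0.2},
  {"translation": [-0.25,1.34,0.95],"twist": -4,"gripper": 0.2},
  {"translation": [-0.11,1.36,0.96],"twist": -4,"gripper": 0.2},
  {"translation": [0.03,1.37,0.95],"twist": -4,"gripper": 0.2},
  {"translation": [0.17,1.36,0.94],"twist": -4,"gripper": 0.2},
  {"translation": [0,0,0],"twist": 0,"gripper": 0.2},
])

```text
t: 14.55
position: [0.4955, -0.0002, 0.2578]
tcp_rot: [0.047, 0.999, -0.0, 0.001]
contact_force: [-4.0, -1.1, 6.3]
opening: 0.291
grasp_force: 24.9
```

>>> jog_arm([
  {"translation": [0.31,1.35,0.92],"twist": -4.1,"gripper": 0.2},
  {"translation": [0,0,0],"twist": 0,"gripper": 0.2},
])

```text
t: 14.72
position: [0.4984, 0.0124, 0.2662]
tcp_rot: [0.083, 0.997, -0.0, 0.0]
contact_force: [-4.4, -1.4, 5.4]
opening: 0.292
grasp_force: 25.0
```

>>> jog_arm([
  {"translation": [-0.33,-1.51,-1.03],"twist": 4.6,"gripper": 0.2},
  {"translation": [-0.16,-1.53,-1.06],"twist": 4.5,"gripper": 0.2},
  {"translation": [0.02,-1.53,-1.07],"twist": 4.5,"gripper": 0.2},
  {"translation": [0.19,-1.51,-1.07],"twist": 4.5,"gripper": 0.2},
  {"translation": [0.37,-1.49,-1.06],"twist": 4.5,"gripper": 0.2},
  {"translation": [0.54,-1.45,-1.04],"twist": 4.5,"gripper": 0.2},
  {"translation": [0.7,-1.39,-1.01],"twist": 4.6,"gripper": 0.2},
  {"translation": [0,0,0],"twist": 0,"gripper": 0.2},
])

```text
t: 15.38
position: [0.5149, -0.0938, 0.1903]
tcp_rot: [-0.193, 0.981, -0.001, 0.003]
contact_force: [3.0, 2.7, 3.2]
opening: 0.293
grasp_force: 25.5
```

>>> jog_arm([
  {"translation": [-0.7,1.39,1.01],"twist": -4.6,"gripper": 0.2},
  {"translation": [-0.54,1.45,1.04],"twist": -4.5,"gripper": 0.2},
  {"translation": [-0.37,1.49,1.06],"twist": -4.5,"gripper": 0.2},
  {"translation": [-0.19,1.51,1.07],"twist": -4.5,"gripper": 0.2},
])

```text
t: 15.72
position: [0.4944, -0.0346, 0.2335]
tcp_rot: [-0.033, 0.999, -0.002, 0.001]
contact_force: [3.6, -2.6, -2.2]
opening: 0.294
grasp_force: 25.0
```

>>> jog_arm([
  {"translation": [-0.02,1.53,1.07],"twist": -4.5,"gripper": 0.2},
])

```text
t: 15.8
position: [0.4938, -0.0193, 0.2442]
tcp_rot: [0.006, 1.0, -0.002, 0.001]
contact_force: [3.4, -3.6, -2.8]
opening: 0.296
grasp_force: 25.0
```

>>> jog_arm([
  {"translation": [0.16,1.53,1.06],"twist": -4.5,"gripper": 0.2},
])

```text
t: 15.88
position: [0.495, -0.0041, 0.2547]
tcp_rot: [0.045, 0.999, -0.002, 0.0]
contact_force: [2.7, -3.4, -0.5]
opening: 0.296
grasp_force: 25.0
```

>>> jog_arm([
  {"translation": [0.3,1.3,0.9],"twist": -4,"gripper": 0.2},
])

```text
t: 15.97
position: [0.4976, 0.0092, 0.2639]
tcp_rot: [0.08, 0.997, -0.002, -0.0]
contact_force: [-0.1, -3.4, 0.5]
opening: 0.298
grasp_force: 25.1
```

>>> jog_arm([
  {"translation": [-0.3,-1.3,-0.9],"twist": 4,"gripper": 0.2},
  {"translation": [-0.16,-1.53,-1.06],"twist": 4.5,"gripper": 0.2},
  {"translation": [0.02,-1.53,-1.07],"twist": 4.5,"gripper": 0.2},
  {"translation": [0.19,-1.51,-1.07],"twist": 4.5,"gripper": 0.2},
  {"translation": [0.37,-1.49,-1.06],"twist": 4.5,"gripper": 0.2},
  {"translation": [0.54,-1.45,-1.04],"twist": 4.5,"gripper": 0.2},
  {"translation": [0.7,-1.39,-1.01],"twist": 4.6,"gripper": 0.2},
  {"translation": [0,0,0],"twist": 0,"gripper": 0.2},
])

```text
t: 16.63
position: [0.5145, -0.0932, 0.1904]
tcp_rot: [-0.192, 0.981, -0.0, 0.002]
contact_force: [1.9, 3.4, 2.1]
opening: 0.296
grasp_force: 25.5
```

>>> jog_arm([
  {"translation": [-0.7,1.39,1.01],"twist": -4.6,"gripper": 0.2},
])

```text
t: 16.72
position: [0.5072, -0.0802, 0.2001]
tcp_rot: [-0.151, 0.989, -0.001, 0.001]
contact_force: [5.5, 1.2, -0.0]
opening: 0.301
grasp_force: 25.8
```

>>> jog_arm([
  {"translation": [-0.54,1.45,1.04],"twist": -4.5,"gripper": 0.2},
])

```text
t: 16.8
position: [0.5007, -0.0651, 0.2114]
tcp_rot: [-0.111, 0.994, -0.002, 0.001]
contact_force: [5.9, -4.1, -7.4]
opening: 0.298
grasp_force: 25.0
```

>>> jog_arm([
  {"translation": [-0.19,0.75,0.53],"twist": -2.2,"gripper": 0.2},
])

```text
t: 16.88
position: [0.4982, -0.0571, 0.2172]
tcp_rot: [-0.093, 0.996, -0.003, 0.001]
contact_force: [5.1, -7.4, -9.5]
opening: 0.294
grasp_force: 25.0
```

>>> jog_arm([
  {"translation": [0,0,0],"twist": 0,"gripper": 0.2},
  {"translation": [0,0,0],"twist": 0,"gripper": 0.2},
  {"translation": [0,0,0],"twist": 0,"gripper": 0.2},
])

```text
t: 17.13
position: [0.4985, -0.0579, 0.2166]
tcp_rot: [-0.095, 0.995, -0.002, 0.001]
contact_force: [3.3, -4.7, -4.1]
opening: 0.296
grasp_force: 25.0
```

>>> jog_arm([
  {"translation": [-0.15,0.75,0.53],"twist": -2.2,"gripper": 0.2},
  {"translation": [0,0,0],"twist": 0,"gripper": 0.2},
  {"translation": [0,0,0],"twist": 0,"gripper": 0.2},
])

```text
t: 17.38
position: [0.4968, -0.0512, 0.2215]
tcp_rot: [-0.076, 0.997, -0.003, 0.0]
contact_force: [4.1, -8.1, -6.3]
opening: 0.298
grasp_force: 25.0
```

>>> jog_arm([
  {"translation": [-0.1,0.45,0.32],"twist": -1.4,"gripper": 0.2},
  {"translation": [0,0,0],"twist": 0,"gripper": 0.2},
  {"translation": [0,0,0],"twist": 0,"gripper": 0.2},
])

```text
t: 17.63
position: [0.4959, -0.0473, 0.2244]
tcp_rot: [-0.063, 0.998, -0.004, 0.0]
contact_force: [4.5, -7.8, -8.2]
opening: 0.296
grasp_force: 25.0
```

>>> jog_arm([
  {"translation": [-0.08,0.45,0.32],"twist": -1.4,"gripper": 0.2},
  {"translation": [0,0,0],"twist": 0,"gripper": 0.2},
  {"translation": [0,0,0],"twist": 0,"gripper": 0.2},
])

```text
t: 17.88
position: [0.4952, -0.0432, 0.2275]
tcp_rot: [-0.051, 0.999, -0.004, 0.0]
contact_force: [4.2, -10.2, -8.0]
opening: 0.294
grasp_force: 24.9
```

>>> jog_arm([
  {"translation": [0,0.1,0.07],"twist": 0,"gripper": 0.2},
  {"translation": [0,0,0],"twist": 0,"gripper": 0.2},
  {"translation": [0,0,0],"twist": 0,"gripper": 0.2},
  {"translation": [0,0,0],"twist": 0,"gripper": 0.2},
  {"translation": [0,0,0],"twist": 0,"gripper": 0.2},
])

```text
t: 18.3
position: [0.4951, -0.0427, 0.2278]
tcp_rot: [-0.051, 0.999, -0.004, 0.0]
contact_force: [4.1, -11.2, -10.9]
opening: 0.294
grasp_force: 24.9
```

>>> jog_arm([
  {"translation": [0.05,-0.4,-0.28],"twist": 1,"gripper": 0.2},
  {"translation": [0.05,-0.4,-0.28],"twist": 1,"gripper": 0.2},
  {"translation": [0,0,0],"twist": 0,"gripper": 0.2},
  {"translation": [0,0,0],"twist": 0,"gripper": 0.7},
  {"translation": [0,0,0],"twist": 0,"gripper": 0.7},
  {"translation": [0,0,0],"twist": 0,"gripper": 0.7},
  {"translation": [0,0,0],"twist": 0,"gripper": 0.7},
  {"translation": [0,0,0],"twist": 0,"gripper": 0.7},
])

```text
t: 18.97
position: [0.4959, -0.0485, 0.2237]
tcp_rot: [-0.067, 0.998, -0.002, 0.001]
contact_force: [0.8, -2.9, 1.0]
opening: 0.634
grasp_force: 1.6
```

>>> jog_arm([
  {"translation": [0,0,2],"twist": 0,"gripper": 0.7},
  {"translation": [0,0,3],"twist": 0,"gripper": 0.7},
  {"translation": [0,0,4],"twist": 0,"gripper": 0.7},
  {"translation": [-2,0,3],"twist": 0,"gripper": 0.7},
  {"translation": [-3,0,0],"twist": 0,"gripper": 0.7},
  {"translation": [-3,0,0],"twist": 0,"gripper": 0.7},
  {"translation": [0,0,0],"twist": 0,"gripper": 0.7},
  {"translation": [0,0,0],"twist": 0,"gripper": 0.7},
])

```text
t: 19.63
position: [0.4144, -0.0465, 0.3443]
tcp_rot: [-0.067, 0.998, -0.0, 0.001]
contact_force: [1.1, -0.0, 0.1]
opening: 0.7
grasp_force: 0.0
```

```bash
python3 - <<'E'
from cell import manip
import cv2,numpy as np
s=manip.observe();print(s["t"],np.round(s["position"],3),np.round(s["contact_force"],1))
c=manip.camera("top")["image"];cv2.imwrite("pics/t9.png",c[:,:,::-1])
g=cv2.cvtColor(c,cv2.COLOR_RGB2GRAY)[156:180,246:268]
for r in g: print(' '.join(f"{v:3d}" for v in r))
E
```

```text
19.6333 [ 0.414 -0.047  0.344] [ 1.1 -0.   0.1]
 49  41  41  49  72 113 141 122 109 108 110 106 109 106 109 108 105 107 107 108 106 106
 64  43  41  42  60 112 143 110 101 104 104 106 103 105 104 104 105 103 102 105 103 104
 94  49  41  38  61 116 141 109 103 106 105 106 104 103 107 102 105 106 103 103 105 106
101  53  42  39  58 118 146 113 107 114 109 109 109 108 109 109 110 111 106 108 107 106
 93  51  44  42  57 104 144 115 104 109 109 111 110 109 111 109 107 110 110 110 109 111
 63  45  42  42  48  84 130 109 104 104 107 106 105 106 104 107 103 109 104 107 106 106
 44  41  38  42  44  77 132 127 109 106 109 109 107 108 109 105 105 105 104 103 107 101
 42  40  43  44  43  68 121 134 106 102 107 107 105 106 108 106 106 106 106 106 106 104
 40  42  38  44  44  49  80  96  90  94 101 107 110 105 109 109 107 108 108 110 106 108
 40  42  44  42  43  55  77  83  83  83  88 105 107 109 104 106 108 110 108 110 107 110
 38  43  37  34  42  55  78  84  79  83  87 103 103 106 106 103 104 104 103 103 101 102
 41  41  45  37  43  66  76  79  82  84  87  97 102 103  99 101 101 101 101 100  99 
[... 359 characters left out ...]
  61  77  95 100 123 144 120  90  80  75  88 100 102 103 100 102 104 106 105 105 104
 72  93  90  84  84 130 150 119  87  83  83  88  96 100 101 100 100  98  99  98  97 101
 97 103 101 100 101 110 140 116  86  84  89  93  98  97 102  99 100  97 101  96  97  97
106 104 103 106 101  96 131 130 109 107 114  93  97  97 101  97 101 101  99  99  99  98
106 107 109 105 104 101 112 146 155 157 158 131 105 100 102 102 102 100  97 102 100 100
107 110 105 106 105 101  94 134 156 162 161 153 110  99 100 103 100 100  99  99  98  96
104 102 106 107 101 102 101 109 148 161 163 163 132 102  98 100 101 100 100 101 101  99
101 104 106 105 104 103 103  94 137 157 161 165 151 111 100 104 103 102 106 102 102 102
```

```bash
python3 - <<'E'
from h import *
import cv2
for n in("top0","t6","t9"):
    im=cv2.imread(f"pics/{n}.png").astype(int)
    sat=im.max(2)-im.min(2);g=im.mean(2)
    o=[]
    for r in range(178,234,6):
        m=np.where((sat[r,236:300]<28)&(g[r,236:300]>105))[0]+236
        o.append((r,m.min() if len(m) else 0,m.max() if len(m) else 0,len(m)))
    print(n,o)
for t in(-.05,-.1,-.2,-.38): print(t,[np.round(proj("top",grip(t,r)),1).tolist() for r in(90,150,228)])
E
```

```text
top0 [(178, np.int64(236), np.int64(299), 35), (184, np.int64(248), np.int64(292), 19), (190, np.int64(237), np.int64(253), 12), (196, np.int64(236), np.int64(274), 19), (202, np.int64(249), np.int64(272), 11), (208, np.int64(250), np.int64(257), 8), (214, np.int64(251), np.int64(276), 13), (220, np.int64(252), np.int64(259), 8), (226, np.int64(253), np.int64(299), 15), (232, np.int64(287), np.int64(299), 13)]
t6 [(178, np.int64(237), np.int64(299), 34), (184, np.int64(256), np.int64(292), 19), (190, np.int64(236), np.int64(262), 12), (196, np.int64(236), np.int64(274), 17), (202, np.int64(262), np.int64(272), 10), (208, np.int64(266), np.int64(272), 7), (214, np.int64(268), np.int64(275), 8), (220, np.int64(271), np.int64(299), 9), (226, np.int64(274), np.int64(299), 7), (232, np.int64(287), np.int64(299), 9)]
t9 [(178, np.int64(236), np.int64(299), 35), (184, np.int64(257), np.int64(291), 18), (190, np.int64(236), np.int64(264), 13), (196, np.int64(236), np.int64(274), 16), (202, np.int64(265), np.int64(271), 7), (208, np.int64(268), np.int64(274), 7), (214, np.int64(236), np.int64(268), 28), (220, np.int64(236), np.int64(297), 56), (226, np.int64(236), np.int64(299), 41), (232, np.int64(236), np.int64(299), 33)]
-0.05 [[250.3, 185.4], [253.4, 205.0], [257.4, 230.9]]
-0.1 [[251.5, 185.4], [255.4, 204.8], [260.5, 230.5]]
-0.2 [[253.8, 185.0], [259.3, 204.1], [266.4, 229.2]]
-0.38 [[257.8, 183.8], [265.8, 201.8], [276.1, 225.1]]
```

```bash
python3 - <<'E'
from cell import manip
print(manip.finish_job())
E
```

```text
the job is handed in; nothing more can be done
None
```

I flipped the lever to the tightening side, ran the bolt down and held a pull of about 15 N across the grip. I then let go and handed the job in with the ratchet still on the bolt. The hand-in gave no verdict. On release the handle slid back downhill to about -0.42 rad, and I did not pull again to confirm the bolt stayed down.

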